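Unstack the desk clutter onto its colour pads

TASK

Two stacks of my things are standing on the study desk: take them apart and set every thing down, right way up, wholly on the pad of its own colour (a jar goes by the colour of its lid). The power bank and the pencil case should lie along their pads, square with them, and nothing may be tipped over on the way.

Things in the scene. Friction and masses are not known exactly. Their poses are not given: they have to be found in the camera images.
- power_bank: A blue power bank, a flat rectangular block 105 x 62 x 22 mm (length along its x, width along its y), smooth rigid sides. Stands flat on the desk at the start with a jar on top, its length within 25 degrees of the world x axis. Origin: centre of its underside; z up through its top. Mass 180 to 300 g.
- pencil_case: A red rigid pencil case with a small brass clasp, a flat closed block 105 x 62 x 22 mm (length along its x, width along its y), smooth rigid sides. Stands flat on the desk at the start with a jar on top, its length within 25 degrees of the world x axis. Origin: centre of its underside; z up through its top. Mass 130 to 210 g.
- green_jar: A squat round cream jar, 50 mm in diameter (same width from foot to top) and 34 mm tall, off-white below with a green lid that makes up its upper 15 mm. At the start it stands about in the middle of the blue power bank or the red pencil case, and may carry the yellow balm tin. Origin: centre of its underside; z up.
- white_jar: A squat round cream jar, 50 mm in diameter (same width from foot to top) and 34 mm tall, off-white below with a white lid that makes up its upper 15 mm. At the start it stands about in the middle of the blue power bank or the red pencil case, and may carry the yellow balm tin. Origin: centre of its underside; z up.
- balm_tin: A small closed round yellow balm tin, 36 mm in diameter and 20 mm tall. At the start it stands on the lid of one of the two jars, so that this stack is 76 mm tall. Origin: centre of its underside; z up.
- blue_pad: A flat fixed blue rectangular pad, 130 x 88 x 4 mm (length along its x, within 25 degrees of the world x axis), lying on the desk. Place of the power bank. Origin: centre of its underside; its top is 4 mm above.
- red_pad: A flat fixed red rectangular pad, 130 x 88 x 4 mm (length along its x, within 25 degrees of the world x axis), lying on the desk. Place of the pencil case. Origin: centre of its underside; its top is 4 mm above.
- green_pad: A flat fixed green round pad, 80 mm in diameter and 4 mm thick, lying on the desk. Place of the jar with the green lid. Origin: centre of its underside; its top is 4 mm above.
- white_pad: A flat fixed white round pad, 80 mm in diameter and 4 mm thick, lying on the desk. Place of the jar with the white lid. Origin: centre of its underside; its top is 4 mm above.
- yellow_pad: A flat fixed yellow round pad, 66 mm in diameter and 4 mm thick, lying on the desk. Place of the balm tin. Origin: centre of its underside; its top is 4 mm above.

How it is judged (in metres and radians):
At the end, for the whole second after the job is handed in: All five rest upright (0.1 rad) and still on the pad of their own colour: jars and tin centred within 15.5 mm, power bank and pencil case within 15 mm along each side of the pad and within 0.3 rad of its length (either way round) (x of power_bank in the frame of blue_pad between -0.015 and 0.015 m and y of power_bank in the frame of blue_pad between -0.015 and 0.015 m and angle between the x axis of power_bank and the x axis of blue_pad, either way round below 0.3 rad and z of power_bank in the frame of blue_pad between 0.002 and 0.007 m and angle between each of power_bank, pencil_case, green_jar, white_jar, balm_tin's own z axis and vertical below 0.1 rad and linear speed of each of power_bank, pencil_case, green_jar, white_jar, balm_tin below 0.02 m/s and angular speed of each of power_bank, pencil_case, green_jar, white_jar, balm_tin below 0.2 rad/s and x of pencil_case in the frame of red_pad between -0.015 and 0.015 m and y of pencil_case in the frame of red_pad between -0.015 and 0.015 m and angle between the x axis of pencil_case and the x axis of red_pad, either way round below 0.3 rad and z of pencil_case in the frame of red_pad between 0.002 and 0.007 m and horizontal distance between green_jar and green_pad below 0.0155 m and z of green_jar in the frame of green_pad between 0.002 and 0.007 m and horizontal distance between white_jar and white_pad below 0.0155 m and z of white_jar in the frame of white_pad between 0.002 and 0.007 m and horizontal distance between balm_tin and yellow_pad below 0.0155 m and z of balm_tin in the frame of yellow_pad between 0.002 and 0.007 m); the robot touches nothing.
It fails at once if one of the five things is tipped over (more than 0.8 rad) (angle between any of power_bank, pencil_case, green_jar, white_jar, balm_tin's own z axis and vertical above 0.8 rad).
It also fails if it takes over 141 s, if anything falls off the work surface, if the arm or the gripper's body presses on something with over 40 N, if the wrist force passes 120 N, or if a joint passes its speed limit or range.

ROBOT

A 6-joint arm with a two-finger parallel gripper is mounted at the origin on the work surface. World frame = base frame: x ahead of the robot, y to its left, z up, the work surface at z = 0. Lengths are in mm, angles in rad, forces in N, time in s.
With the tool pointing down it reaches from about 150 to 775 mm from the base axis. Payload 6.1 kg.
Tool frame: the origin (TCP) lies at the centre of the arm's flange, where the gripper is bolted on; the fingertips stand 173 mm ahead of it and the grasp point (between the pads) lies 155 mm ahead of it; z points along the fingers, y is the line along which they close (so a half turn about z gives the same grasp; the last joint's range is limited). The gripper opens to 85 mm and grips with 20 to 120 N. Pads are 22 mm wide; open, the fingers measure 114 mm over their backs; the gripper's body (76 mm by 85 mm) begins 54 mm behind the grasp point. The pads swing forward as they close: fully open they stand 13 mm farther back than shut.
Start: joints at [1.309, 0.126, -0.04, 1.405, 0, 1.571], TCP at [135.874, 507.097, 404.695] pointing down, gripper open.
Joint ranges: [-2.72, 2.72], [-0.95, 1.95], [-1.27, 1.35], [-1.78, 2.02], [-1.46, 1.47], [-3.14, 3.14]. Speed limits (rad/s): [2.39, 2.39, 3.01, 3.14, 3.14, 3.14].

INTERFACE

Orientations are given as a 3x3 rotation matrix whose columns are the frame's x, y, z axes.
In Python, from rig import monitor, read_camera, calibration, order gives the robot as it stands. The module is installed in compiled form; this text tells all that it offers.
- The arm moves only by the shell command python3 -m jog 'ROWS'. ROWS is JSON, a list of rows, each a list of 7 numbers: the turn, a rotation vector about the tool's x, y, z in degrees, then the shift along the tool's x, y, z in mm, then the finger opening in mm, from 0 to 85.4. In form: [[wx, wy, wz, x, y, z, claw], ...]. A call has exactly 5 rows; each row is the pose to reach, as a shift and turn from the pose commanded when the call began, along the tool's axes at that moment; what a row does not reach only later rows make up. A row lasts 1/10 s, in which the tool goes at most 50 mm and 8.59 degrees, less where a joint would pass 70% of its speed; a pose out of reach is approached as far as the arm can. A call with a gripper value outside its range is refused whole. The fingers move at their own pace and stop on an object; the grip force is fixed at half the most. Time passes only in rows, so rows that repeat a pose let the fingers close, or fill a call up. It gives the time, the measured TCP pose, the force, the opening and the grip force at its end, in the units of the state.
- monitor.observe(): the state, without advancing time (a new reading comes with each control period).
- read_camera(name): name is "scene" or "top"; returns (picture, depth): 480x640x3 uint8, red, green, blue; 480x640 float32, mm along the optical axis (not along the pixel's ray), 0 where there is no reading.
- calibration(name): a dict with "mtx" (3x3 intrinsics, pixels), "R" (3x3) and "t" (3): a world point X has camera coordinates R X + t. Camera axes: x right, y down, z forward; pixel columns grow to the right and rows downward; lengths in mm; the calibration is good to about 2 mm. A picture is of the moment at which its call begins. calibration takes no time and is no camera call.
- order.job_done(): hands the job in; it is judged then, once.
The state is a dict: "time_s": time; "q": joint angles; "joint_velocities": joint speeds; "tau": joint torques, N m; "tcp_pos": TCP position; "tool_rot": TCP orientation; "force": force on the tool from outside, world axes, zero at the start; "ft_torque": the same for the moment, N m; "opening": finger opening in mm; "finger_force": force on a finger pad.
Only numpy, scipy, OpenCV 4.12 (cv2) and the standard library are available. Lean on these libraries where they do the work, as an engineer would, in place of code of your own. Each camera call takes 0.05 s, during which the arm holds its last target. There are 200 camera calls.

## Working session

There is one attempt and no reset: what is moved stays moved. The work goes in short steps, Python scripts to look and compute and a shell command to move; the robot and the scene stay as the last step left them, time stands still between calls to the robot, and variables do not carry over. Pictures are saved under pics/ and viewed, at most 14 in all, crops included, and the job is handed in when it is done.

```bash
mkdir -p pics; python3 - <<'E'
from rig import *
import cv2,numpy as np
print(monitor.observe())
for n in("scene","top"):
    p,d=read_camera(n); cv2.imwrite(f"pics/{n}0.png",p[:,:,::-1]); np.savez(f"{n}0.npz",p=p,d=d)
    c=calibration(n); print(n,c, -c["R"].T@c["t"])
E
```

```text
{'time_s': 0.0, 'q': array([ 1.30897983e+00,  1.26385145e-01, -4.06245816e-02,  1.40539199e+00,
        3.04361019e-05,  1.57078900e+00]), 'joint_velocities': array([ 2.18695809e-04, -6.59678767e-06, -1.05416592e-03, -5.65798998e-04,
        9.36430601e-04,  5.52241889e-04]), 'tau': array([-1.24720045e-03, -4.35920084e+01,  3.52920628e+01,  1.75692304e-02,
        5.46765534e-05,  3.74458310e-06]), 'tcp_pos': array([135.85063754, 506.98115263, 403.91795794]), 'tool_rot': array([[-9.65923282e-01,  2.58828157e-01, -4.44930184e-04],
       [ 2.58828538e-01,  9.65922051e-01, -1.54279989e-03],
       [ 3.04478237e-05, -1.60538696e-03, -9.99998711e-01]]), 'force': array([-0.54855387, -0.33438057, -0.26606098]), 'ft_torque': array([ 0.04625489, -0.01658154, -0.05930656]), 'finger_force': 0.0, 'opening': 85.11951206973119}
scene {'mtx': array([[486.08870903,   0.        , 321.04296841],
       [  0.        , 486.08870903, 243.13005786],
       [  0.        ,   0.        ,   1.        ]]), 'R': array([[-0.84348785,  0.53677058, -0.02013929],
       [ 0.34600158,  0.51426831, -0.78473627],
       [-0.41086634, -0.66888374, -0.61950254]]), 't': array([ 472.30876552, -137.35044694,  965.26446344])} [842.50485506 462.76323375 499.71187531]
top {'mtx': array([[555.03219406,   0.        , 317.36868608],
       [  0.        , 555.03219406, 243.07093269],
       [  0.        ,   0.        ,   1.        ]]), 'R': array([[-0.01153477, -0.99986707,  0.01152383],
       [-0.99658159,  0.0105525 , -0.08193771],
       [ 0.08180522, -0.01242957, -0.99657083]]), 't': array([-12.26804316, 541.44699685, 993.39030732])} [ 458.19008823   -5.63261933 1034.49010368]
```

View pics/top0.png

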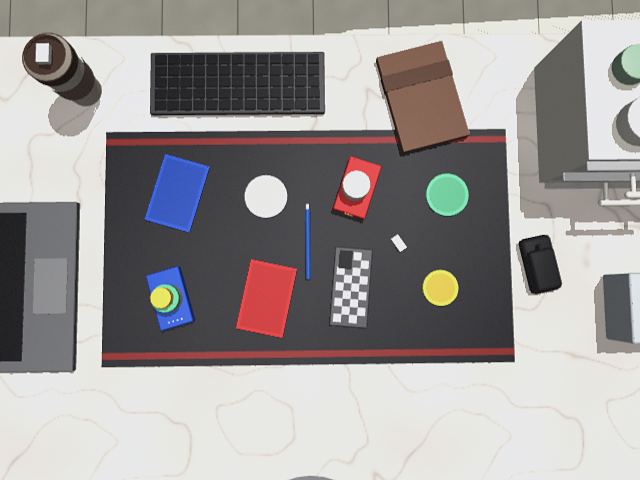

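View pics/scene0.png

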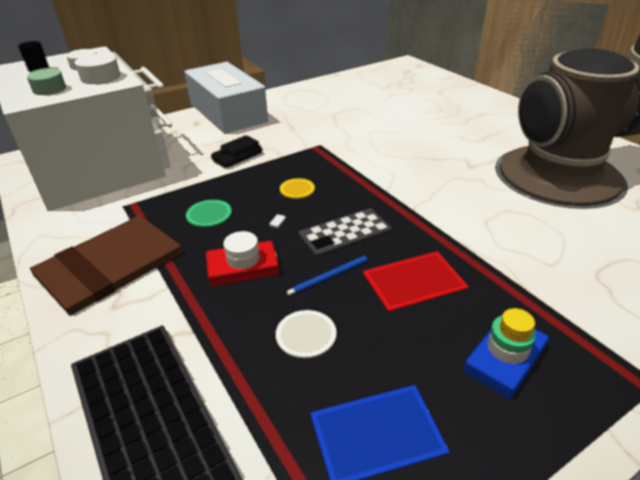

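Top view: blue pad (178,193), power bank with green jar and tin (168,298), white pad (266,196), red case with white jar (357,188), green pad (447,194), red pad (267,298), yellow pad (440,288). The scene view confirms the stacks. Next I measure each one.

```bash
cat > h.py <<'E'
from rig import *
import cv2,numpy as np
C={n:calibration(n) for n in("scene","top")}
def ray(n,uv,z):
    c=C[n];o=-c["R"].T@c["t"];d=c["R"].T@np.linalg.inv(c["mtx"])@[uv[0],uv[1],1]
    return o+d*(z-o[2])/d[2]
HSV={"blue":((105,120,60),(130,255,255)),"red":((0,170,110),(4,255,255)),"green":((65,80,80),(90,255,255)),
 "yellow":((20,110,110),(33,255,255)),"white":((0,0,150),(180,60,255))}
def find(p,col,roi,z,n="top"):
    m=cv2.inRange(cv2.cvtColor(p,cv2.COLOR_RGB2HSV),*map(np.array,HSV[col]))
    k=np.zeros_like(m);u0,v0,u1,v1=roi;k[v0:v1,u0:u1]=m[v0:v1,u0:u1]
    cs=cv2.findContours(k,cv2.RETR_EXTERNAL,cv2.CHAIN_APPROX_NONE)[0]
    c=max(cs,key=cv2.contourArea)[:,0]
    return np.array([ray(n,q,z)[:2] for q in c],np.float32)
def rect(w):
    (cx,cy),(a,b),an=cv2.minAreaRect(w)
    if a<b:a,b,an=b,a,an+90
    return "c %.1f %.1f size %.1f %.1f yaw %.1f"%(cx,cy,a,b,(an+90)%180-90)
def circ(w):
    (x,y),s,_=cv2.fitEllipse(cv2.convexHull(w));return "c %.1f %.1f d %.1f %.1f"%(x,y,*s)
E
python3 - <<'E'
from h import *
f=np.load("top0.npz");p,d=f["p"],f["d"]
R=rect;K=circ
for nm,col,roi,z,fn in [("bluepad","blue",(135,145,220,240),4,R),("bank","blue",(135,255,200,340),22,R),("redpad","red",(230,250,305,345),4,R),
 ("case","red",(325,150,390,230),22,R),("greenpad","green",(415,165,480,225),4,K),("yellowpad","yellow",(415,260,470,315),4,K),
 ("whitepad","white",(235,165,295,225),4,K),("wjar","white",(325,150,390,220),56,K),("tin","yellow",(140,270,190,320),76,K),("gjar","green",(140,270,200,325),56,K)]:
    w=find(p,col,roi,z); print(nm,fn(w))
# heights via depth
c=C["top"];o=-c["R"].T@c["t"]
for nm,u,v in [("tin",161,297),("wjar",356,184),("desk",310,300),("bank",170,322),("bpad",178,193),("case",372,168)]:
    r=c["R"].T@(np.linalg.inv(c["mtx"])@[u,v,1]*d[v,u]-c["t"]);print(nm,r.round(1))
E
```

```text
bluepad c 640.6 243.7 size 131.3 88.6 yaw -16.6
bank c 445.1 249.7 size 105.3 65.2 yaw 15.9
redpad c 442.2 77.4 size 128.5 87.3 yaw -12.5
case c 617.9 -79.1 size 41.3 18.8 yaw 63.8
greenpad c 632.3 -263.3 d 80.4 81.0
yellowpad c 458.0 -245.5 d 66.1 66.3
whitepad c 632.5 77.7 d 78.6 80.2
wjar c 644.0 -88.4 d 48.2 49.5
tin c 446.5 251.6 d 33.8 38.5
gjar c 445.0 250.1 d 48.4 50.1
tin [447.  251.7  75. ]
wjar [644.1 -88.3  53.3]
desk [437.4  -3.7   1.6]
bank [401.2 249.6  20.4]
bpad [ 6.403e+02  2.423e+02 -2.000e-01]
case [ 458.2   -5.6 1034.5]
```

```bash
cat > rel.py <<'E'
# usage: rel.py x y z [yaw of tool x, deg]: shift+turn in present tool axes, from measured pose
import sys;from h import *
from scipy.spatial.transform import Rotation as Ro
s=monitor.observe();a=[float(v) for v in sys.argv[1:]]
R=s["tool_rot"];print("t %.2f"%s["time_s"],"pos",s["tcp_pos"].round(1),"yaw %.1f"%np.degrees(np.arctan2(R[1,0],R[0,0])),"tilt",R[:,2].round(4),"F",s["force"].round(1),"open %.1f f %.1f"%(s["opening"],s["finger_force"]))
print("shift",(R.T@(np.array(a[:3])-s["tcp_pos"])).round(1))
if len(a)>3:
    w=np.radians(a[3]);T=np.array([[np.cos(w),np.sin(w),0],[np.sin(w),-np.cos(w),0],[0,0,-1]])
    print("turn",np.degrees(Ro.from_matrix(R.T@T).as_rotvec()).round(2))
E
python3 - <<'E'
from h import *
d=np.load("top0.npz")["d"];c=C["top"]
for u,v in [(10,270),(10,215),(50,285),(25,360),(60,60),(90,95)]:
    print(u,v,(c["R"].T@(np.linalg.inv(c["mtx"])@[u,v,1]*d[v,u]-c["t"])).round(0))
E
python3 rel.py 447 252 300 180
```

```text
10 270 [499. 544.  13.]
10 215 [600. 546.  16.]
50 285 [470. 469.  17.]
25 360 [336. 513.  11.]
60 60 [833. 398. 155.]
90 95 [818. 396.  36.]
t 0.10 pos [135.9 507.  404. ] yaw 165.0 tilt [-3.0e-04 -1.4e-03 -1.0e+00] F [ 0.3 -0.1 -0.5] open 85.2 f 0.0
shift [-366.5 -165.6  104.3]
turn [-8.0e-02 -1.0e-02 -1.5e+01]
```

```bash
python3 -m jog '[[0,0,-3,-44,-20,10,85],[0,0,-6,-88,-40,20,85],[0,0,-9,-132,-60,30,85],[0,0,-12,-176,-80,40,85],[0,0,-15,-220,-100,50,85]]'; python3 rel.py 447 252 300 180
```

```text
time_s: 0.6
tcp_pos: [323.5, 352.0, 354.1]
tool_rot: [[-1.0, -0.003, -0.0], [-0.003, 1.0, -0.0], [0.0, -0.0, -1.0]]
force: [0.4, 0.3, -0.5]
opening: 85.0
finger_force: 0.0
t 0.60 pos [323.5 352.  354.1] yaw -179.8 tilt [-1.e-04 -2.e-04 -1.e+00] F [ 0.4  0.3 -0.5] open 85.0 f 0.0
shift [-123.3 -100.4   54.1]
turn [-0.01 -0.01  0.15]
```

```bash
python3 -m jog '[[0,0,0,-40,-33,18,60],[0,0,0,-80,-66,36,60],[0,0,0,-123,-100,54,60],[0,0,0,-123,-100,54,60],[0,0,0,-123,-100,54,60]]'; python3 rel.py 447 252 240 180; python3 - <<'E'
from h import *
for n in C:
    p,d=read_camera(n); cv2.imwrite(f"pics/{n}1.png",p[:,:,::-1]); np.savez(f"{n}1.npz",p=p,d=d)
E
```

```text
time_s: 1.1
tcp_pos: [446.7, 251.7, 299.0]
tool_rot: [[-1.0, 0.004, -0.002], [0.004, 1.0, -0.002], [0.002, -0.002, -1.0]]
force: [-0.1, -0.1, 0.2]
opening: 59.8
finger_force: 0.0
t 1.10 pos [446.7 251.7 299. ] yaw 179.8 tilt [-0.0024 -0.0017 -1.    ] F [-0.1 -0.1  0.2] open 59.8 f 0.0
shift [-0.4  0.4 59. ]
turn [-0.1  -0.14 -0.23]
```

View pics/scene1.png

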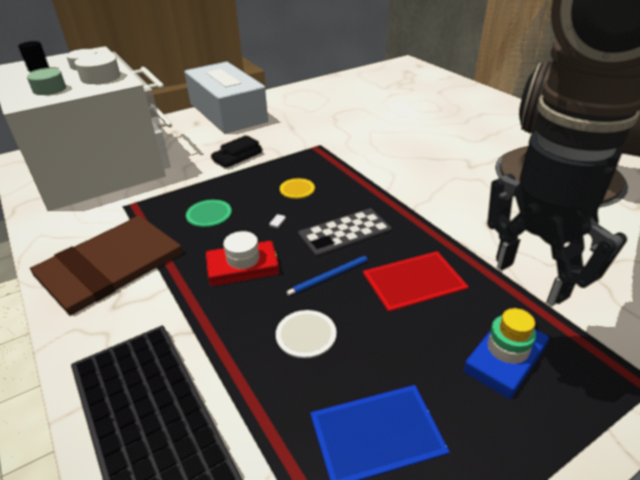

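The gripper is above the stack, with fingertips at about (503,269) and (556,300). I check their height by depth.

```bash
python3 - <<'E'
from h import *
d=np.load("scene1.npz")["d"];c=C["scene"]
v,u=np.mgrid[180:310,480:630];z=d[180:310,480:630]
P=np.stack([u,v,np.ones_like(u)],-1)@np.linalg.inv(c["mtx"]).T*z[...,None]
W=(P-c["t"])@c["R"];W=W[(z>0)]
W=W[(abs(W[:,0]-447)<40)&(abs(W[:,1]-252)<60)&(W[:,2]>95)]
for s in (1,-1):
    k=W[(W[:,1]-252)*s>20];k=k[k[:,2].argsort()];print(len(k),k[:200:20].round(1))
E
```

```text
4708 [[453.4 287.5 129.8]
 [458.  286.9 134.9]
 [457.7 284.7 137.2]
 [456.3 285.6 138.7]
 [453.1 293.4 140.5]
 [456.1 288.  142. ]
 [458.1 288.  143.1]
 [453.  293.2 144.6]
 [455.  291.8 146. ]
 [454.4 293.4 146.9]]
2219 [[441.8 221.3 130. ]
 [454.2 221.2 133. ]
 [455.  221.4 135. ]
 [457.6 217.5 136.4]
 [442.7 221.3 138. ]
 [443.5 221.4 139.9]
 [457.2 220.2 141.2]
 [438.5 222.1 142.5]
 [450.4 220.6 144.1]
 [448.9 221.6 145.6]]
```

```bash
python3 -m jog '[[0,0,0,0,0,30,60],[0,0,0,0,0,55,60],[0,0,0,0,0,66,60],[0,0,0,0,0,66,30],[0,0,0,0,0,66,30]]'; python3 -m jog '[[0,0,0,0,0,0,30],[0,0,0,0,0,0,30],[0,0,0,0,0,-5,30],[0,0,0,0,0,-25,30],[0,0,0,0,0,-60,30]]';  python3 rel.py 458 -245.5 300 180
```

```text
time_s: 1.7
tcp_pos: [445.3, 254.3, 235.9]
tool_rot: [[-1.0, -0.001, 0.001], [-0.001, 1.0, 0.001], [-0.001, 0.001, -1.0]]
force: [1.1, -0.2, 0.9]
opening: 33.5
finger_force: 59.9
time_s: 2.2
tcp_pos: [444.8, 253.1, 293.8]
tool_rot: [[-1.0, 0.0, -0.004], [0.0, 1.0, -0.002], [0.004, -0.002, -1.0]]
force: [1.0, -0.0, -0.5]
opening: 33.5
finger_force: 59.7
t 2.20 pos [444.8 253.1 293.8] yaw 180.0 tilt [-0.0036 -0.0021 -1.    ] F [ 1.  -0.  -0.5] open 33.5 f 59.7
shift [ -13.3 -498.6   -5.2]
turn [-0.12 -0.21 -0.02]
```

```bash
python3 - <<'E'
from h import *
p,d=read_camera("scene"); cv2.imwrite("pics/s2.png",cv2.resize(p[150:390,400:640,::-1],None,fx=2,fy=2))
w=find(p,"yellow",(430,200,640,400),135,"scene");print(w.mean(0),circ(w))
E
```

```text
[461.99545 257.3529 ] c 461.6 257.2 d 30.8 51.4
```

View pics/s2.png

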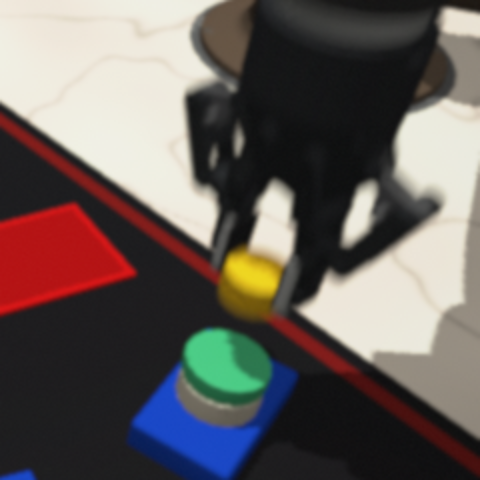

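```bash
python3 -m jog '[[0,0,0,-2,-25,0,30],[0,0,0,-4,-70,0,30],[0,0,0,-6,-115,0,30],[0,0,0,-8,-160,0,30],[0,0,0,-8,-205,0,30]]'; python3 -m jog '[[0,0,0,0,-45,0,30],[0,0,0,-2,-90,0,30],[0,0,0,-4,-135,0,30],[0,0,0,-5,-180,0,30],[0,0,0,-5,-225,0,30]]'; python3 -m jog '[[0,0,0,0,-35,0,30],[0,0,0,0,-55,0,30],[0,0,0,0,-68,0,30],[0,0,0,0,-68,0,30],[0,0,0,0,-68,0,30]]';  python3 rel.py 458 -245.5 184 180
```

```text
time_s: 2.75
tcp_pos: [453.5, 46.9, 295.5]
tool_rot: [[-1.0, -0.0, 0.002], [-0.0, 1.0, 0.0], [-0.002, 0.0, -1.0]]
force: [1.0, 0.4, -0.1]
opening: 33.4
finger_force: 59.8
time_s: 3.25
tcp_pos: [458.3, -178.5, 295.5]
tool_rot: [[-1.0, 0.0, 0.002], [0.0, 1.0, -0.0], [-0.002, -0.0, -1.0]]
force: [0.6, 0.4, -0.4]
opening: 33.6
finger_force: 59.8
time_s: 3.75
tcp_pos: [458.5, -244.0, 294.8]
tool_rot: [[-1.0, -0.0, -0.0], [-0.0, 1.0, 0.001], [0.0, 0.001, -1.0]]
force: [-0.7, 0.6, -0.4]
opening: 33.4
finger_force: 59.8
t 3.75 pos [ 458.5 -244.   294.8] yaw -180.0 tilt [-0.e+00  5.e-04 -1.e+00] F [-0.7  0.6 -0.4] open 33.4 f 59.8
shift [  0.5  -1.6 110.8]
turn [ 0.03 -0.    0.  ]
```

```bash
python3 -m jog '[[0,0,0,0,0,40,30],[0,0,0,0,-1,80,30],[0,0,0,0,-1,98,30],[0,0,0,0,-1,106,30],[0,0,0,0,-1,106,30]]';python3 -m jog '[[0,0,0,0,0,2,30],[0,0,0,0,0,3,30],[0,0,0,0,0,4,30],[0,0,0,0,0,4,30],[0,0,0,0,0,4,30]]'
```

```text
time_s: 4.25
tcp_pos: [458.4, -244.3, 188.1]
tool_rot: [[-1.0, -0.001, -0.001], [-0.001, 1.0, 0.001], [0.001, 0.001, -1.0]]
force: [0.3, -0.1, 0.1]
opening: 33.6
finger_force: 59.8
time_s: 4.75
tcp_pos: [458.6, -245.5, 185.0]
tool_rot: [[-1.0, 0.0, 0.0], [0.0, 1.0, -0.0], [-0.0, -0.0, -1.0]]
force: [0.1, 0.1, -1.0]
opening: 33.5
finger_force: 59.8
```

```bash
python3 -m jog '[[0,0,0,0,0,1,30],[0,0,0,0,0,2,30],[0,0,0,0,0,2,30],[0,0,0,0,0,2,30],[0,0,0,0,0,2,30]]'; python3 -m jog '[[0,0,0,0,0,0,36],[0,0,0,0,0,0,40],[0,0,0,0,0,0,50],[0,0,0,0,0,0,60],[0,0,0,0,0,0,60]]'; python3 -m jog '[[0,0,0,0,0,-20,60],[0,0,0,0,0,-60,70],[0,0,0,0,0,-110,80],[0,0,0,0,40,-110,85],[0,0,0,0,80,-110,85]]';  python3 rel.py 447 252 295 180
python3 - <<'E'
from h import *
p,d=read_camera("scene"); cv2.imwrite("pics/s3.png",p[:,:,::-1])
w=find(p,"green",(480,290,560,360),56,"scene");print("gjar",circ(w))
E
```

```text
time_s: 5.25
tcp_pos: [458.5, -245.5, 183.7]
tool_rot: [[-1.0, 0.0, 0.001], [0.0, 1.0, -0.0], [-0.001, -0.0, -1.0]]
force: [-2.5, 1.5, 7.6]
opening: 33.4
finger_force: 60.6
time_s: 5.75
tcp_pos: [458.5, -245.4, 182.5]
tool_rot: [[-1.0, -0.0, -0.0], [-0.0, 1.0, 0.0], [0.0, 0.0, -1.0]]
force: [0.4, -0.8, 0.0]
opening: 60.0
finger_force: 0.0
time_s: 6.25
tcp_pos: [459.1, -165.5, 294.6]
tool_rot: [[-1.0, 0.003, 0.004], [0.003, 1.0, -0.001], [-0.004, -0.001, -1.0]]
force: [0.9, 0.6, 0.0]
opening: 85.0
finger_force: 0.0
t 6.25 pos [ 459.1 -165.5  294.6] yaw 179.8 tilt [ 0.0038 -0.0012 -1.    ] F [0.9 0.6 0. ] open 85.0 f 0.0
shift [ 13.2 417.4  -1. ]
turn [-0.07  0.22 -0.15]
gjar c 450.5 253.2 d 50.4 61.1
```

View pics/s3.png

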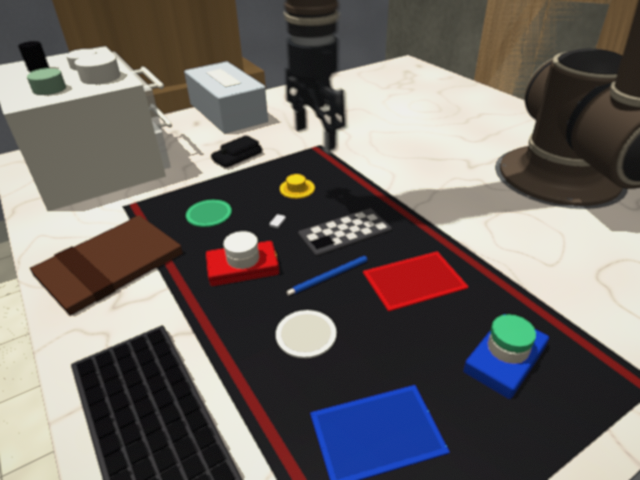

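The tin is upright in the middle of its pad at (297,187), and the green jar has not moved, at (513,335). The white jar is next.

```bash
python3 -m jog '[[0,0,0,-40,16,0,80],[0,0,0,-85,35,0,80],[0,0,0,-130,55,0,80],[0,0,0,-170,72,0,80],[0,0,0,-185,77,0,80]]'; python3 -m jog '[[0,0,0,0,0,0,80],[0,0,0,0,0,0,80],[0,0,0,0,0,0,80],[0,0,0,0,0,0,80],[0,0,0,0,0,0,80]]'; python3 rel.py 644 -88.3 203 180
python3 - <<'E'
from h import *
p,d=read_camera("scene")
w=find(p,"white",(215,220,270,262),56,"scene");print("wjar",circ(w))
E
```

```text
time_s: 6.8
tcp_pos: [646.5, -86.4, 291.6]
tool_rot: [[-1.0, -0.003, 0.0], [-0.003, 1.0, 0.0], [-0.0, 0.0, -1.0]]
force: [0.6, -0.9, -0.7]
opening: 80.1
finger_force: 0.0
time_s: 7.3
tcp_pos: [642.8, -89.0, 293.2]
tool_rot: [[-1.0, 0.001, 0.0], [0.001, 1.0, -0.0], [-0.0, -0.0, -1.0]]
force: [0.3, -0.4, 0.3]
opening: 80.0
finger_force: 0.0
t 7.30 pos [642.8 -89.  293.2] yaw 180.0 tilt [ 4.e-04 -1.e-04 -1.e+00] F [ 0.3 -0.4  0.3] open 80.0 f 0.0
shift [-1.2  0.7 90.2]
turn [-0.01  0.02 -0.05]
wjar c 646.2 -87.2 d 49.2 52.0
```

```bash
python3 -m jog '[[0,0,0,-1,1,30,80],[0,0,0,-2,1,65,80],[0,0,0,-2,1,90,80],[0,0,0,-2,1,90,80],[0,0,0,-2,1,90,80]]'; python3 -m jog '[[0,0,0,0,0,0,60],[0,0,0,0,0,0,44],[0,0,0,0,0,0,44],[0,0,0,0,0,0,44],[0,0,0,0,0,0,44]]';python3 rel.py 632.5 77.7 203 180; python3 -m jog '[[0,0,0,0,0,-3,44],[0,0,0,0,0,-15,44],[0,0,0,0,0,-40,44],[0,0,0,0,0,-60,44],[0,0,0,0,0,-60,44]]'; python3 rel.py 632.5 77.7 203 180
```

```text
time_s: 7.85
tcp_pos: [645.3, -87.6, 203.2]
tool_rot: [[-1.0, 0.0, -0.0], [0.0, 1.0, 0.0], [0.0, 0.0, -1.0]]
force: [-1.0, -0.6, 0.3]
opening: 79.8
finger_force: 0.0
time_s: 8.35
tcp_pos: [646.3, -87.6, 205.2]
tool_rot: [[-1.0, 0.0, 0.004], [0.0, 1.0, -0.001], [-0.004, -0.001, -1.0]]
force: [-0.4, -0.5, 5.9]
opening: 48.1
finger_force: 62.5
t 8.35 pos [646.3 -87.6 205.2] yaw 180.0 tilt [ 4.e-03 -6.e-04 -1.e+00] F [-0.4 -0.5  5.9] open 48.1 f 62.5
shift [ 13.8 165.3   2. ]
turn [-0.03  0.23 -0.  ]
time_s: 8.85
tcp_pos: [646.5, -87.5, 266.7]
tool_rot: [[-1.0, -0.0, 0.006], [-0.0, 1.0, -0.001], [-0.006, -0.001, -1.0]]
force: [0.5, 0.0, -1.3]
opening: 48.5
finger_force: 62.1
t 8.85 pos [646.5 -87.5 266.7] yaw -180.0 tilt [ 5.8e-03 -8.0e-04 -1.0e+00] F [ 0.5  0.  -1.3] open 48.5 f 62.1
shift [ 14.3 165.3  63.5]
turn [-0.04  0.33  0.  ]
```

```bash
python3 -m jog '[[0,0,0,2,20,0,44],[0,0,0,5,60,0,44],[0,0,0,9,105,0,44],[0,0,0,12,145,0,44],[0,0,0,12,165,0,44]]'; python3 -m jog '[[0,0,0,0,0,20,44],[0,0,0,0,0,50,44],[0,0,0,0,0,70,44],[0,0,0,0,0,74,44],[0,0,0,0,0,74,44]]';python3 rel.py 632.5 77.7 185 180;
```

```text
time_s: 9.35
tcp_pos: [632.7, 80.4, 261.8]
tool_rot: [[-1.0, -0.003, -0.001], [-0.003, 1.0, 0.001], [0.001, 0.001, -1.0]]
force: [0.8, -0.3, -0.3]
opening: 48.5
finger_force: 62.1
time_s: 9.85
tcp_pos: [632.9, 77.5, 187.7]
tool_rot: [[-1.0, -0.0, -0.002], [-0.0, 1.0, -0.0], [0.002, -0.0, -1.0]]
force: [0.4, -0.1, -1.7]
opening: 48.1
finger_force: 64.1
t 9.85 pos [632.9  77.5 187.7] yaw -180.0 tilt [-2.1e-03 -3.0e-04 -1.0e+00] F [ 0.4 -0.1 -1.7] open 48.1 f 64.1
shift [0.3 0.2 2.7]
turn [-0.02 -0.12  0.  ]
```

```bash
python3 -m jog '[[0,0,0,0,0,1,44],[0,0,0,0,0,2,44],[0,0,0,0,0,3,44],[0,0,0,0,0,3,44],[0,0,0,0,0,3,44]]'; python3 -m jog '[[0,0,0,0,0,0,50],[0,0,0,0,0,0,54],[0,0,0,0,0,0,65],[0,0,0,0,0,0,80],[0,0,0,0,0,0,80]]'; python3 -m jog '[[0,0,0,0,0,-15,80],[0,0,0,0,0,-55,80],[0,0,0,0,0,-105,80],[0,0,0,40,40,-105,80],[0,0,0,80,80,-105,80]]';  python3 rel.py 445.5 250.5 292 180
python3 - <<'E'
from h import *
p,d=read_camera("top"); cv2.imwrite("pics/t4.png",p[:,:,::-1])
for nm,col,roi,z,fn in [("case","red",(325,150,390,230),22,rect),("wjar","white",(235,165,295,225),38,circ),("gjar","green",(140,270,200,325),56,circ)]:
    print(nm,fn(find(p,col,roi,z)))
E
```

```text
time_s: 10.35
tcp_pos: [633.4, 77.5, 186.9]
tool_rot: [[-1.0, 0.0, 0.001], [0.0, 1.0, 0.0], [-0.001, 0.0, -1.0]]
force: [-3.3, 1.1, 7.8]
opening: 48.2
finger_force: 65.2
time_s: 10.85
tcp_pos: [633.5, 77.5, 185.5]
tool_rot: [[-1.0, 0.0, -0.0], [0.0, 1.0, -0.0], [0.0, -0.0, -1.0]]
force: [0.5, -0.5, -0.4]
opening: 80.2
finger_force: 0.0
time_s: 11.35
tcp_pos: [563.4, 148.4, 292.8]
tool_rot: [[-1.0, 0.003, 0.005], [0.003, 1.0, 0.001], [-0.005, 0.001, -1.0]]
force: [-0.4, 0.5, -1.0]
opening: 80.1
finger_force: 0.0
t 11.35 pos [563.4 148.4 292.8] yaw 179.8 tilt [ 0.0045  0.0014 -1.    ] F [-0.4  0.5 -1. ] open 80.1 f 0.0
shift [118.2 101.8   0.4]
turn [ 0.08  0.26 -0.16]
case c 640.7 -61.7 size 80.9 19.2 yaw -4.9
wjar c 626.9 74.9 d 76.2 77.4Traceback (most recent call last):
  File "<stdin>", line 4, in <module>
  File "h.py", line 13, in find
    c=max(cs,key=cv2.contourArea)[:,0]
      ~~~^^^^^^^^^^^^^^^^^^^^^^^^
ValueError: max() iterable argument is empty
```

View pics/t4.png

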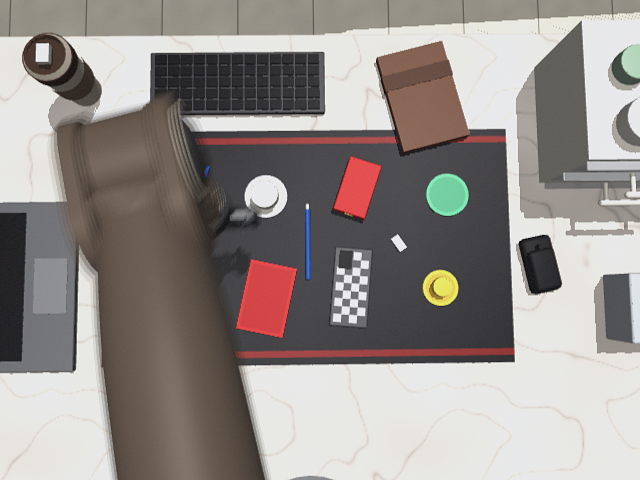

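White jar sits on its pad at (264,194), tin on yellow at (442,287), and the case is now bare at (357,187). Next is the green jar.

```bash
sed -i 's/"red":((0,170,110),(4,255,255))/"red":((0,150,90),(8,255,255))/' h.py; python3 -m jog '[[0,0,0,40,34,0,80],[0,0,0,80,68,0,80],[0,0,0,107,92,0,80],[0,0,0,118,101,0,80],[0,0,0,118,101,0,80]]'; python3 -m jog '[[0,0,0,0,0,30,80],[0,0,0,0,0,65,80],[0,0,0,0,0,88,80],[0,0,0,0,0,88,80],[0,0,0,0,0,88,80]]'; python3 rel.py 445.5 250.5 203 180
python3 - <<'E'
from h import *
p,d=read_camera("top")
print(rect(find(p,"red",(325,150,390,230),22)))
p,d=read_camera("scene");cv2.imwrite("pics/s5.png",cv2.resize(p[150:420,400:640,::-1],None,fx=2,fy=2))
E
```

```text
time_s: 11.9
tcp_pos: [443.5, 250.3, 290.9]
tool_rot: [[-1.0, -0.003, 0.0], [-0.003, 1.0, 0.0], [-0.0, 0.0, -1.0]]
force: [0.1, -0.3, -0.1]
opening: 79.7
finger_force: 0.0
time_s: 12.4
tcp_pos: [445.6, 248.7, 202.9]
tool_rot: [[-1.0, 0.001, -0.0], [0.001, 1.0, -0.001], [0.0, -0.001, -1.0]]
force: [-0.1, 0.5, 1.0]
opening: 80.1
finger_force: 0.0
t 12.40 pos [445.6 248.7 202.9] yaw 179.9 tilt [-4.e-04 -5.e-04 -1.e+00] F [-0.1  0.5  1. ] open 80.1 f 0.0
shift [ 0.1  1.8 -0.1]
turn [-0.03 -0.02 -0.07]
c 644.5 -92.5 size 104.8 61.7 yaw -19.1
```

View pics/s5.png

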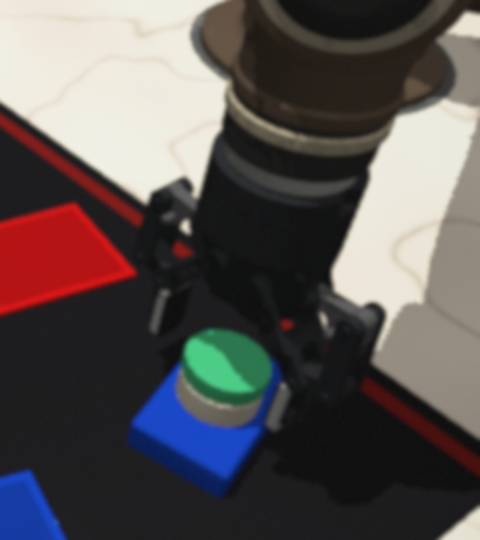

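The fingers straddle the green jar cleanly. Grip, lift, and carry it to the green pad.

```bash
python3 -m jog '[[0,0,0,0,1,0,60],[0,0,0,0,1,0,44],[0,0,0,0,1,0,44],[0,0,0,0,1,0,44],[0,0,0,0,1,0,44]]'; python3 -m jog '[[0,0,0,0,0,-3,44],[0,0,0,0,0,-15,44],[0,0,0,0,0,-40,44],[0,0,0,0,0,-65,44],[0,0,0,0,0,-65,44]]'; python3 -m jog '[[0,0,0,-5,-15,0,44],[0,0,0,-18,-50,0,44],[0,0,0,-33,-92,0,44],[0,0,0,-48,-134,0,44],[0,0,0,-63,-176,0,44]]'; python3 -m jog '[[0,0,0,-15,-42,0,44],[0,0,0,-30,-84,0,44],[0,0,0,-45,-126,0,44],[0,0,0,-60,-168,0,44],[0,0,0,-75,-210,0,44]]'; python3 rel.py 632.3 -263.3 268 180
```

```text
time_s: 13.0
tcp_pos: [445.3, 250.6, 204.2]
tool_rot: [[-1.0, -0.0, 0.003], [-0.0, 1.0, 0.001], [-0.003, 0.001, -1.0]]
force: [-0.5, 0.1, 6.1]
opening: 48.4
finger_force: 61.7
time_s: 13.5
tcp_pos: [445.8, 250.9, 271.8]
tool_rot: [[-1.0, -0.0, 0.005], [-0.0, 1.0, 0.003], [-0.005, 0.003, -1.0]]
force: [0.1, 0.4, -1.1]
opening: 48.2
finger_force: 62.0
time_s: 14.0
tcp_pos: [507.8, 72.8, 267.5]
tool_rot: [[-1.0, -0.001, -0.0], [-0.001, 1.0, -0.0], [0.0, -0.0, -1.0]]
force: [0.5, 0.6, -0.9]
opening: 48.1
finger_force: 62.2
time_s: 14.5
tcp_pos: [582.9, -137.5, 267.4]
tool_rot: [[-1.0, 0.0, -0.001], [0.0, 1.0, 0.0], [0.001, 0.0, -1.0]]
force: [0.3, 1.0, -0.8]
opening: 48.1
finger_force: 62.2
t 14.50 pos [ 582.9 -137.5  267.4] yaw 180.0 tilt [-6.e-04  3.e-04 -1.e+00] F [ 0.3  1.  -0.8] open 48.1 f 62.2
shift [ -49.4 -125.8   -0.7]
turn [ 0.02 -0.03 -0.01]
```

```bash
python3 -m jog '[[0,0,0,-16,-42,0,44],[0,0,0,-32,-80,0,44],[0,0,0,-45,-112,0,44],[0,0,0,-49,-126,0,44],[0,0,0,-49,-126,0,44]]'; python3 rel.py 632.3 -263.3 186 180;  python3 -m jog '[[0,0,0,0,0,25,44],[0,0,0,0,0,55,44],[0,0,0,0,0,75,44],[0,0,0,0,0,78,44],[0,0,0,0,0,78,44]]'; python3 rel.py 632.3 -263.3 184.5 180
```

```text
time_s: 15.0
tcp_pos: [631.8, -263.5, 266.5]
tool_rot: [[-1.0, 0.002, -0.001], [0.002, 1.0, 0.0], [0.001, 0.0, -1.0]]
force: [-0.1, 0.3, -0.9]
opening: 48.3
finger_force: 62.1
t 15.00 pos [ 631.8 -263.5  266.5] yaw 179.9 tilt [-1.3e-03  4.0e-04 -1.0e+00] F [-0.1  0.3 -0.9] open 48.3 f 62.1
shift [-0.6  0.2 80.5]
turn [ 0.02 -0.07 -0.13]
time_s: 15.5
tcp_pos: [631.4, -260.5, 189.6]
tool_rot: [[-1.0, -0.001, -0.001], [-0.001, 1.0, 0.001], [0.001, 0.001, -1.0]]
force: [0.0, 0.1, 0.4]
opening: 48.2
finger_force: 62.2
t 15.50 pos [ 631.4 -260.5  189.6] yaw -179.9 tilt [-1.3e-03  8.0e-04 -1.0e+00] F [0.  0.1 0.4] open 48.2 f 62.2
shift [-0.9 -2.8  5. ]
turn [ 0.05 -0.08  0.07]
```

```bash
python3 -m jog '[[0,0,0,-1,-1,2,44],[0,0,0,-1,-1,3,44],[0,0,0,-1,-1,4,44],[0,0,0,-1,-1,4,44],[0,0,0,-1,-1,4,44]]'; python3 -m jog '[[0,0,0,0,0,0,50],[0,0,0,0,0,0,54],[0,0,0,0,0,0,65],[0,0,0,0,0,0,80],[0,0,0,0,0,0,80]]'; python3 -m jog '[[0,0,0,0,0,-15,80],[0,0,0,0,0,-50,80],[0,0,0,0,0,-80,85],[0,0,6,0,40,-80,85],[0,0,12,0,85,-80,85]]';  python3 rel.py 644.5 -92.5 220 160.9
```

```text
time_s: 16.0
tcp_pos: [633.0, -262.8, 186.3]
tool_rot: [[-1.0, 0.0, 0.001], [0.0, 1.0, -0.0], [-0.001, -0.0, -1.0]]
force: [0.3, 0.2, 1.2]
opening: 48.2
finger_force: 62.4
time_s: 16.5
tcp_pos: [632.8, -262.8, 185.7]
tool_rot: [[-1.0, 0.0, 0.0], [0.0, 1.0, -0.0], [-0.0, -0.0, -1.0]]
force: [-0.3, -0.9, -0.2]
opening: 80.2
finger_force: 0.0
time_s: 17.0
tcp_pos: [633.1, -178.3, 268.5]
tool_rot: [[-0.977, 0.215, 0.004], [0.215, 0.977, -0.001], [-0.004, -0.0, -1.0]]
force: [0.6, 0.8, -0.2]
opening: 85.0
finger_force: 0.0
t 17.00 pos [ 633.1 -178.3  268.5] yaw 167.6 tilt [ 0.0041 -0.0012 -1.    ] F [ 0.6  0.8 -0.2] open 85.0 f 0.0
shift [ 7.6 86.3 48.5]
turn [0.   0.25 6.68]
```

```bash
python3 -m jog '[[0,0,3,3,40,10,85],[0,0,7,7,75,25,85],[0,0,7,8,86,45,85],[0,0,7,8,86,45,85],[0,0,7,8,86,45,85]]'; python3 rel.py 644.5 -92.5 175 160.9
python3 - <<'E'
from h import *
p,d=read_camera("scene");cv2.imwrite("pics/s6.png",cv2.resize(p[120:320,140:380,::-1],None,fx=2.5,fy=2.5))
E
```

```text
time_s: 17.5
tcp_pos: [642.9, -92.0, 221.6]
tool_rot: [[-0.946, 0.325, -0.0], [0.325, 0.946, -0.0], [-0.0, -0.0, -1.0]]
force: [0.5, -0.5, 0.3]
opening: 84.9
finger_force: 0.0
t 17.50 pos [642.9 -92.  221.6] yaw 161.0 tilt [-1.e-04 -4.e-04 -1.e+00] F [ 0.5 -0.5  0.3] open 84.9 f 0.0
shift [-1.7  0.1 46.6]
turn [-0.02  0.    0.13]
```

View pics/s6.png

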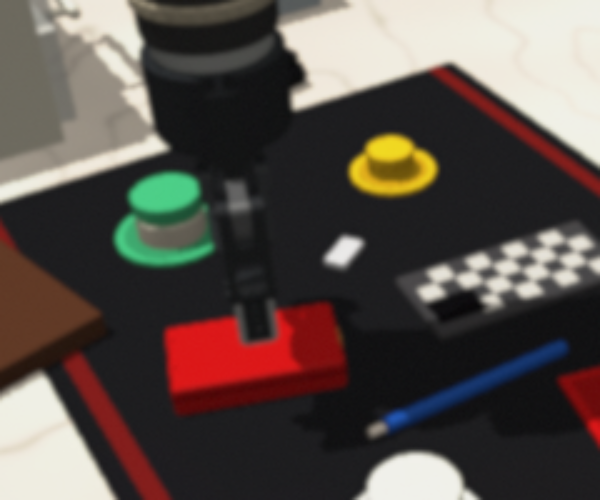

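The green jar stands on its pad, and the gripper is square over the middle of the case. Descend and grip.

```bash
python3 -m jog '[[0,0,0,-1,0,20,85],[0,0,0,-1,0,38,85],[0,0,0,-1,0,46,85],[0,0,0,-1,0,46,85],[0,0,0,-1,0,46,75]]'; python3 -m jog '[[0,0,0,0,0,0,60],[0,0,0,0,0,0,55],[0,0,0,0,0,0,55],[0,0,0,0,0,0,55],[0,0,0,0,0,0,55]]'; python3 -m jog '[[0,0,0,0,0,-3,55],[0,0,0,0,0,-15,55],[0,0,0,0,0,-40,55],[0,0,0,0,0,-70,55],[0,0,0,0,0,-90,55]]'; python3 rel.py 442.2 77.4 265 167.5
```

```text
time_s: 18.05
tcp_pos: [644.1, -93.0, 175.8]
tool_rot: [[-0.945, 0.326, 0.001], [0.326, 0.945, -0.0], [-0.001, 0.0, -1.0]]
force: [-0.3, 0.9, -0.0]
opening: 75.1
finger_force: 0.0
time_s: 18.55
tcp_pos: [644.4, -92.4, 176.5]
tool_rot: [[-0.945, 0.326, 0.003], [0.326, 0.946, -0.001], [-0.003, 0.0, -1.0]]
force: [-0.2, -1.3, 5.8]
opening: 60.7
finger_force: 67.3
time_s: 19.05
tcp_pos: [643.9, -92.2, 267.4]
tool_rot: [[-0.946, 0.326, 0.002], [0.326, 0.946, -0.0], [-0.002, 0.0, -1.0]]
force: [0.4, -0.7, -2.1]
opening: 60.4
finger_force: 66.4
t 19.05 pos [643.9 -92.2 267.4] yaw 161.0 tilt [ 1.6e-03 -2.0e-04 -1.0e+00] F [ 0.4 -0.7 -2.1] open 60.4 f 66.4
shift [246.   94.7   2. ]
turn [ 0.01  0.09 -6.5 ]
```

```bash
python3 -m jog '[[0,0,-1,20,8,0,55],[0,0,-2,60,23,0,55],[0,0,-4,100,39,0,55],[0,0,-6,142,55,0,55],[0,0,-6.5,184,71,0,55]]'; python3 rel.py 442.2 77.4 265 167.5
```

```text
time_s: 19.55
tcp_pos: [491.4, 35.6, 265.2]
tool_rot: [[-0.976, 0.216, 0.0], [0.216, 0.976, 0.0], [-0.0, 0.0, -1.0]]
force: [0.3, 1.3, -1.5]
opening: 60.5
finger_force: 66.4
t 19.55 pos [491.4  35.6 265.2] yaw 167.5 tilt [ 2.e-04  3.e-04 -1.e+00] F [ 0.3  1.3 -1.5] open 60.5 f 66.4
shift [57.1 30.2  0.2]
turn [0.02 0.01 0.03]
```

```bash
python3 -m jog '[[0,0,0,35,18,0,55],[0,0,0,52,27,0,55],[0,0,0,57,30,10,55],[0,0,0,57,30,40,55],[0,0,0,57,30,65,55]]'; python3 rel.py 442.2 77.4 181 167.5; python3 -m jog '[[0,0,0,0,0,10,55],[0,0,0,0,0,17,55],[0,0,0,0,0,19,55],[0,0,0,0,0,19,55],[0,0,0,0,0,19,55]]';  python3 rel.py 442.2 77.4 179 167.5
```

```text
time_s: 20.05
tcp_pos: [444.1, 76.5, 199.2]
tool_rot: [[-0.976, 0.216, 0.002], [0.216, 0.976, 0.0], [-0.002, 0.0, -1.0]]
force: [0.3, -0.5, -2.4]
opening: 60.6
finger_force: 66.4
t 20.05 pos [444.1  76.5 199.2] yaw 167.5 tilt [ 1.8e-03  1.0e-04 -1.0e+00] F [ 0.3 -0.5 -2.4] open 60.6 f 66.4
shift [ 2.1  0.5 18.2]
turn [0.03 0.1  0.03]
time_s: 20.55
tcp_pos: [444.4, 76.4, 181.5]
tool_rot: [[-0.976, 0.217, 0.002], [0.217, 0.976, 0.0], [-0.001, 0.001, -1.0]]
force: [-0.2, 0.2, -1.8]
opening: 60.4
finger_force: 66.4
t 20.55 pos [444.4  76.4 181.5] yaw 167.5 tilt [ 1.5e-03  2.0e-04 -1.0e+00] F [-0.2  0.2 -1.8] open 60.4 f 66.4
shift [2.4 0.5 2.5]
turn [ 0.03  0.08 -0.01]
```

```bash
python3 -m jog '[[0,0,0,2,0,1,55],[0,0,0,2,0,2,55],[0,0,0,2,0,3,55],[0,0,0,2,0,3,55],[0,0,0,2,0,3,55]]'; python3 -m jog '[[0,0,0,0,0,0,62],[0,0,0,0,0,0,66],[0,0,0,0,0,0,75],[0,0,0,0,0,0,85],[0,0,0,0,0,0,85]]'; python3 -m jog '[[0,0,0,0,0,-15,85],[0,0,0,0,0,-45,85],[0,0,-8,0,0,-60,85],[0,0,-16,0,0,-60,85],[0,0,-24,0,0,-60,85]]'
python3 - <<'E'
from h import *
p,d=read_camera("top"); cv2.imwrite("pics/t7.png",p[:,:,::-1])
print("bank",rect(find(p,"blue",(135,255,200,340),22)))
print("white jar top",circ(find(p,"white",(235,165,295,225),38)))
E
python3 rel.py 445.1 250 240 195.9
```

```text
time_s: 21.05
tcp_pos: [442.2, 76.9, 180.4]
tool_rot: [[-0.976, 0.216, 0.003], [0.216, 0.976, 0.0], [-0.003, 0.001, -1.0]]
force: [-8.1, -1.3, 20.6]
opening: 60.7
finger_force: 69.0
time_s: 21.55
tcp_pos: [441.8, 76.8, 177.5]
tool_rot: [[-0.976, 0.216, -0.0], [0.216, 0.976, -0.0], [0.0, -0.0, -1.0]]
force: [-0.6, -0.3, 0.6]
opening: 85.0
finger_force: 0.0
time_s: 22.05
tcp_pos: [442.1, 76.9, 238.3]
tool_rot: [[-0.979, -0.205, 0.001], [-0.205, 0.979, 0.0], [-0.001, -0.0, -1.0]]
force: [0.7, 0.4, -0.4]
opening: 84.9
finger_force: 0.0
bank c 459.3 284.6 size 70.6 22.9 yaw -5.3
white jar top c 626.8 75.0 d 76.2 77.5
t 22.10 pos [441.9  76.9 237.9] yaw -167.9 tilt [ 4.e-04  1.e-04 -1.e+00] F [ 0.1 -0.7  0.3] open 85.1 f 0.0
shift [-39.5 168.6  -2.1]
turn [ 0.    0.02 -3.78]
```

View pics/t7.png

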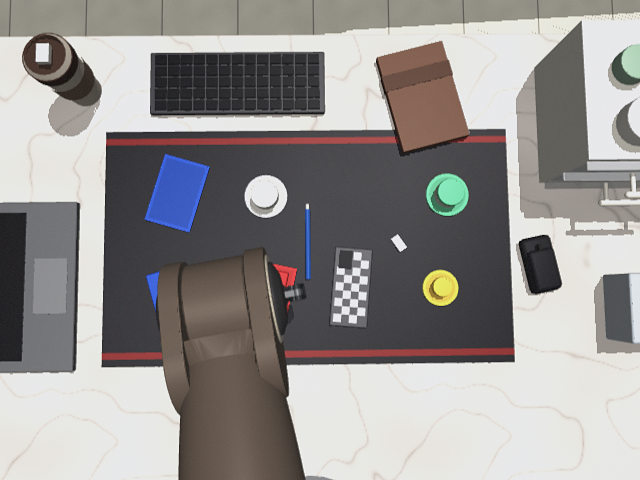

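All three round things are on their pads. The bank is partly hidden now, but the first measurement leaves an 11 mm finger margin each side, so I go above it and check from the side.

```bash
python3 -m jog '[[0,0,-2,-10,42,0,85],[0,0,-4,-20,85,0,85],[0,0,-4,-30,127,0,85],[0,0,-4,-39,160,5,85],[0,0,-4,-39,169,10,85]]'; python3 -m jog '[[0,0,0,0,0,5,85],[0,0,0,0,0,5,85],[0,0,0,0,0,5,85],[0,0,0,0,0,5,85],[0,0,0,0,0,5,85]]'; python3 rel.py 445.1 251 175 195.9
python3 - <<'E'
from h import *
p,d=read_camera("scene");cv2.imwrite("pics/s8.png",cv2.resize(p[150:420,340:640,::-1],None,fx=2,fy=2))
E
```

```text
time_s: 22.6
tcp_pos: [446.6, 253.2, 227.4]
tool_rot: [[-0.963, -0.268, 0.001], [-0.268, 0.963, 0.001], [-0.001, 0.001, -1.0]]
force: [-0.3, -0.1, -0.3]
opening: 84.9
finger_force: 0.0
time_s: 23.1
tcp_pos: [446.6, 249.4, 223.1]
tool_rot: [[-0.964, -0.266, 0.001], [-0.266, 0.964, 0.0], [-0.001, 0.0, -1.0]]
force: [-0.2, -0.6, 1.2]
opening: 85.3
finger_force: 0.0
t 23.10 pos [446.6 249.4 223.1] yaw -164.6 tilt [ 5.e-04  2.e-04 -1.e+00] F [-0.2 -0.6  1.2] open 85.3 f 0.0
shift [ 1.   1.9 48.1]
turn [ 0.01  0.03 -0.49]
```

View pics/s8.png

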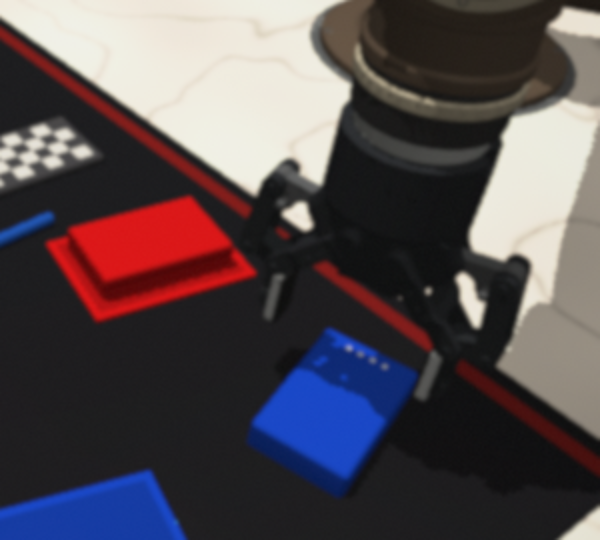

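The case is centred and square on the red pad, and the fingers straddle the bank. Descend and grip.

```bash
python3 -m jog '[[0,0,-0.5,1,2,20,85],[0,0,-0.5,1,2,40,85],[0,0,-0.5,1,2,48,85],[0,0,-0.5,1,2,48,85],[0,0,-0.5,1,2,48,75]]'; python3 -m jog '[[0,0,0,0,0,0,60],[0,0,0,0,0,0,55],[0,0,0,0,0,0,55],[0,0,0,0,0,0,55],[0,0,0,0,0,0,55]]'; python3 -m jog '[[0,0,0,0,0,-3,55],[0,0,0,0,0,-15,55],[0,0,0,0,0,-40,55],[0,0,0,0,0,-55,55],[0,0,0,0,0,-55,55]]'; python3 rel.py 640.6 243.7 230 163.4
python3 - <<'E'
from h import *
p,d=read_camera("scene");cv2.imwrite("pics/s9.png",cv2.resize(p[150:420,340:640,::-1],None,fx=2,fy=2))
E
```

```text
time_s: 23.65
tcp_pos: [445.1, 251.9, 175.3]
tool_rot: [[-0.961, -0.275, 0.0], [-0.275, 0.961, 0.0], [-0.0, 0.0, -1.0]]
force: [-0.5, 0.2, -0.5]
opening: 74.9
finger_force: 0.0
time_s: 24.15
tcp_pos: [445.3, 252.2, 176.1]
tool_rot: [[-0.961, -0.276, 0.002], [-0.276, 0.961, 0.001], [-0.002, 0.001, -1.0]]
force: [-1.3, -0.9, 5.9]
opening: 60.6
finger_force: 66.2
time_s: 24.65
tcp_pos: [445.7, 252.3, 232.5]
tool_rot: [[-0.961, -0.276, 0.004], [-0.276, 0.961, 0.002], [-0.004, 0.001, -1.0]]
force: [0.3, 0.9, -1.9]
opening: 60.5
finger_force: 65.6
t 24.65 pos [445.7 252.3 232.5] yaw -164.0 tilt [ 0.0039  0.0022 -1.    ] F [ 0.3  0.9 -1.9] open 60.5 f 65.6
shift [-185.   -62.     3.3]
turn [ 0.13  0.23 32.6 ]
```

View pics/s9.png

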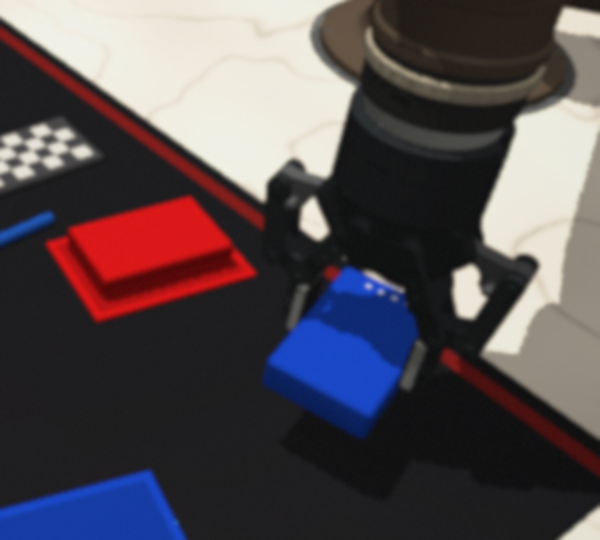

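The bank is held level and the gripper is centred on it.

```bash
python3 -m jog '[[0,0,5,-20,-7,0,55],[0,0,12,-60,-20,0,55],[0,0,20,-100,-33,0,55],[0,0,27,-142,-48,0,55],[0,0,32.5,-180,-60,0,55]]'; python3 -m jog '[[0,0,0,0,0,0,55],[0,0,0,0,0,0,55],[0,0,0,0,0,15,55],[0,0,0,0,0,30,55],[0,0,0,0,0,35,55]]'; python3 rel.py 640.6 243.7 182 163.4
```

```text
time_s: 25.2
tcp_pos: [635.9, 243.3, 228.2]
tool_rot: [[-0.957, 0.289, -0.002], [0.289, 0.957, -0.001], [0.001, -0.001, -1.0]]
force: [1.1, 0.5, -2.3]
opening: 60.4
finger_force: 65.5
time_s: 25.7
tcp_pos: [632.5, 243.7, 191.8]
tool_rot: [[-0.959, 0.283, -0.004], [0.283, 0.959, -0.001], [0.003, -0.003, -1.0]]
force: [-0.6, -1.1, -1.7]
opening: 60.5
finger_force: 65.6
t 25.70 pos [632.5 243.7 191.8] yaw 163.6 tilt [-0.0039 -0.0015 -1.    ] F [-0.6 -1.1 -1.7] open 60.5 f 65.6
shift [-7.8  2.3  9.7]
turn [-0.15 -0.19  0.15]
```

```bash
python3 -m jog '[[0,0,0,-7,2,3,55],[0,0,0,-7,2,7,55],[0,0,0,-7,2,9,55],[0,0,0,-7,2,9,55],[0,0,0,-7,2,9,55]]'; python3 rel.py 640.6 243.7 179 163.4;  python3 -m jog '[[0,0,0,0,0,1,55],[0,0,0,0,0,2,55],[0,0,0,0,0,2.5,55],[0,0,0,0,0,2.5,55],[0,0,0,0,0,2.5,55]]'; python3 rel.py 640.6 243.7 179 163.4
```

```text
time_s: 26.2
tcp_pos: [641.8, 243.8, 186.0]
tool_rot: [[-0.959, 0.284, 0.0], [0.284, 0.959, 0.0], [-0.0, 0.0, -1.0]]
force: [0.2, 0.1, -2.1]
opening: 60.5
finger_force: 65.6
t 26.20 pos [641.8 243.8 186. ] yaw 163.5 tilt [ 4.e-04  2.e-04 -1.e+00] F [ 0.2  0.1 -2.1] open 60.5 f 65.6
shift [ 1.1 -0.4  7. ]
turn [0.02 0.02 0.1 ]
time_s: 26.7
tcp_pos: [641.7, 243.8, 183.2]
tool_rot: [[-0.959, 0.284, -0.0], [0.284, 0.959, 0.0], [0.0, -0.0, -1.0]]
force: [0.6, -0.0, -1.9]
opening: 60.2
finger_force: 65.6
t 26.70 pos [641.7 243.8 183.2] yaw 163.5 tilt [-1.e-04  0.e+00 -1.e+00] F [ 0.6 -0.  -1.9] open 60.2 f 65.6
shift [ 1.  -0.4  4.2]
turn [-0.  -0.   0.1]
```

Still no contact, so down another 4 mm, then release, lift, and move aside towards the base for a final look.

```bash
python3 -m jog '[[0,0,0,0,0,1,55],[0,0,0,0,0,2,55],[0,0,0,0,0,3,55],[0,0,0,0,0,3.5,55],[0,0,0,0,0,3.5,55]]'; python3 -m jog '[[0,0,0,0,0,0,62],[0,0,0,0,0,0,66],[0,0,0,0,0,0,75],[0,0,0,0,0,0,85],[0,0,0,0,0,0,85]]'; python3 -m jog '[[0,0,0,0,0,-20,85],[0,0,0,0,0,-60,85],[0,0,0,0,0,-105,85],[0,0,0,20,40,-125,85],[0,0,0,40,80,-140,85]]'; python3 -m jog '[[0,0,0,40,20,0,85],[0,0,0,80,40,0,85],[0,0,0,120,60,0,85],[0,0,0,160,80,0,85],[0,0,0,200,100,0,85]]'; python3 -m jog '[[0,0,0,30,30,0,85],[0,0,0,60,60,0,85],[0,0,0,90,80,0,85],[0,0,0,120,80,0,85],[0,0,0,120,80,0,85]]'
python3 - <<'E'
from h import *
p,d=read_camera("top"); cv2.imwrite("pics/t10.png",p[:,:,::-1])
p,d=read_camera("scene"); cv2.imwrite("pics/s10.png",p[:,:,::-1])
E
```

```text
time_s: 27.2
tcp_pos: [641.6, 243.7, 180.2]
tool_rot: [[-0.959, 0.284, 0.0], [0.284, 0.959, 0.0], [-0.0, 0.0, -1.0]]
force: [-2.0, -0.4, 3.9]
opening: 60.3
finger_force: 66.1
time_s: 27.7
tcp_pos: [641.7, 243.8, 179.6]
tool_rot: [[-0.959, 0.284, 0.0], [0.284, 0.959, 0.0], [-0.0, 0.0, -1.0]]
force: [0.3, -0.4, -0.3]
opening: 85.1
finger_force: 0.0
time_s: 28.2
tcp_pos: [626.6, 331.7, 323.0]
tool_rot: [[-0.958, 0.287, 0.004], [0.287, 0.958, 0.002], [-0.003, 0.003, -1.0]]
force: [-0.2, -0.3, -0.6]
opening: 85.0
finger_force: 0.0
time_s: 28.7
tcp_pos: [461.2, 485.5, 319.8]
tool_rot: [[-0.959, 0.284, 0.0], [0.284, 0.959, 0.0], [-0.0, 0.0, -1.0]]
force: [-0.0, 1.0, -0.3]
opening: 85.0
finger_force: 0.0
time_s: 29.2
tcp_pos: [367.0, 597.1, 319.4]
tool_rot: [[-0.96, 0.28, -0.001], [0.28, 0.96, -0.0], [0.001, -0.0, -1.0]]
force: [-0.2, -0.9, -1.3]
opening: 85.1
finger_force: 0.0
```

View pics/t10.png

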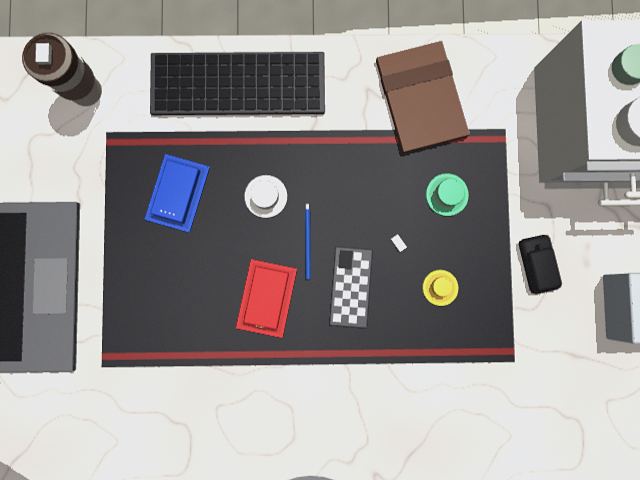

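View pics/s10.png

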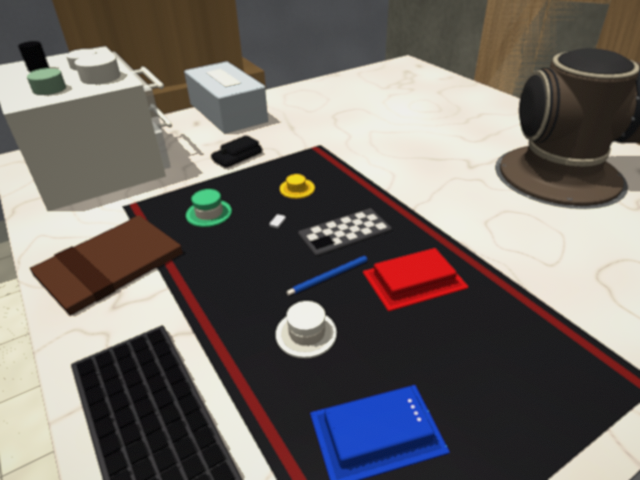

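All five are upright and well inside their pads, the two blocks are square with theirs, and the arm is clear. In the top view: bank (176,191), case (267,297), white jar (264,194), green jar (451,191), tin (443,287).

```bash
python3 -c "from rig import order;print(order.job_done())"
```

```text
the job is handed in; nothing more can be done
None
```

All five things stand upright on the pads of their own colours, with the power bank and pencil case square on theirs, and the job was handed in at about 29 s; I checked this in the final pictures, and the hand-in gave no verdict.

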